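Reset the tripped breaker of the bench power box

ROBOT

A 7-joint arm with a two-finger parallel gripper is mounted at the origin on the work surface. World frame = base frame: x ahead of the robot, y to its left, z up, the work surface at z = 0. Lengths are in m, angles in rad, forces in N, time in s.
With the tool pointing down it reaches from about 0.4 to 0.85 m from the base axis. Payload 4.5 kg.
Tool frame: the origin (TCP) lies between the finger pads; the fingertips stand 14 mm ahead of it and the grasp point (between the pads) lies 5 mm behind it; x points along the fingers, z is the direction in which the jaws open and shut, and the axes are right-handed (so a half turn about x gives the same grasp; the last joint's range is limited). The gripper opens to 88 mm and grips with 3 to 60 N. Pads are 18 mm wide; open, the fingers measure 123 mm over their backs; the gripper's body (75 mm by 187 mm) begins 45 mm behind the grasp point.
Start: joints at [-1.149, 0.689, -0.195, 1.565, 0.157, 0.902, -0.215], TCP at [0.236, 0.579, 0.253] pointing down, gripper open.
Joint ranges: [-3.01, 3.01], [-0.46, 2.08], [-1.47, 1.51], [0.13, 2.56], [-1, 4.14], [0.04, 2.09], [-2.66, 2.66]. Speed limits (rad/s): [2.57, 2.57, 3.14, 3.14, 3.14, 3.14, 3.14].

INTERFACE

Orientations are given as a unit quaternion [x, y, z, w].
In Python, from plant import r, cams gives the robot as it stands.
- The arm moves only by the tool apply_moves, never from a script. Its arguments are lists of equal length, an entry for each row: "travel": the shift along the world's x, y, z in cm, a list of three; "roll": the turn about the world's z in degrees; "gripper": the finger opening in cm, from 0 to 8.81. In form: {"travel": [[x, y, z], ...], "roll": [roll, ...], "gripper": [gripper, ...]}. A call has exactly 8 rows; each row is the pose to reach, as a shift and turn from the pose commanded when the call began; what a row does not reach only later rows make up. A row lasts 1/12 s, in which the tool goes at most 41.7 mm and 7.16 degrees, less where a joint would pass 70% of its speed; a pose out of reach is approached as far as the arm can. A call with a gripper value outside its range is refused whole. The fingers move at their own pace and stop on an object; "newtons" is the grip in N (left out, the last holds). Time passes only in rows, so rows that repeat a pose let the fingers close, or fill a call up. It gives the time, the measured TCP pose, the force and the opening at its end, in the units of the state.
- r.get_state(): the state, without advancing time (a new reading comes with each control period).
- cams.snapshot(name): name is "scene" or "top" or "wrist"; returns a dict with "image" (400x640x3 uint8, red, green, blue), "fx", "fy", "cx", "cy" (pixels), "R" (3x3) and "t" (3): a world point X has camera coordinates R X + t. Camera axes: x right, y down, z forward; pixel columns grow to the right and rows downward; lengths in m; the calibration is good to about 2 mm. A picture is of the moment at which its call begins. There is no depth.
- r.finish_job(): hands the job in, once; it reports no verdict.
The state is a dict: "clock": time; "q": joint angles; "qd": joint speeds; "joint_torque": joint torques, N m; "tool_pos": TCP position; "eef_rot": TCP orientation; "contact_force": force on the tool from outside, world axes, zero at the start; "moment": the same for the moment, N m; "opening": opening from 0.0 (shut) to 1.0 (fully open).
Only numpy, scipy, OpenCV 4.12 (cv2) and the standard library are available. Lean on these libraries where they do the work, as an engineer would, in place of code of your own. Each camera call takes 0.05 s, during which the arm holds its last target. There are 200 camera calls.

TASK

One breaker of the bench power box has tripped: its button has sprung up in its well, while the other breaker's button is still in. With the fingertips only, switch the main rocker off, reach into the well and press the sprung-up button fully home, then switch the main rocker back on. Leave the other breaker alone, and leave the loose things where they lie: nothing is to be picked up or knocked about.

Things in the scene. Friction and masses are not known exactly. Their poses are not given: they have to be found in the camera images.
- power_box: Grey power box fixed to the bench, 200 (x) x 296 (y) x 90 mm high, turned up to 0.35 rad; origin under its centre, z up. Its +x half (far from the robot) is a flat deck with three socket outlets. In its -x half three 84 mm square modules, tops also at 90 mm, sit side by side in any order: two breakers and the main switch, centred at x = -48 and y = -88, 0, +88 mm.
- tripped_breaker: Tripped breaker module, fixed in the box, 84 x 84 x 40 mm, yaw of the box; origin under its centre, 50 mm above the bench. In the middle of its top is a round well, 52 mm across, 32 mm deep. On the well's floor, in a black collar (36 mm across, 6 mm high), stands a black button, 24 mm across: sprung up, its top is 11 mm below the rim and a white stem shows; home, 23 mm below the rim.
- tripped_button (a joint): Downward travel of the tripped breaker's button in m: 0 sprung up, 0.012 fully home (a hard stop). It starts near 0. It moves straight down under about 4 N and stays where it is left.
- tripped_button_top (a point): Centre of the top face of the tripped breaker's button; z up.
- healthy_breaker: The other breaker module, fixed in the box, of the same make, size and origin; its button is in (23 mm below the rim) and must be left alone.
- healthy_button (a joint): Downward travel of the other breaker's button in m; it is at 0.012 (home).
- main_switch: Main switch module, fixed in the box, 84 x 84 x 40 mm, yaw of the box; origin under its centre, 50 mm above the bench. In a 3 mm bezel a black rocker, 52 mm long (x) and 32 mm wide, pivots about the module's y axis, 45 mm above the origin, in mid-module. Its top is a shallow V: the raised end stands about 16 mm above the module's top face, the lowered end about 4 mm.
- main_rocker (a joint): Angle of the main rocker in rad: +0.24 is on (end away from the robot, +x, pressed down), -0.24 is off (end towards the robot, -x, pressed down); both are hard stops. It starts on. Pressing the raised end down with about 2 to 3 N tips it over; it stays where it is left.
- rocker_near_end (a point): Point on the rocker's top face near its end towards the robot (20 mm from the pivot): press here to switch off.
- rocker_far_end (a point): Point on the rocker's top face near its end away from the robot (20 mm from the pivot): press here to switch on.
- bushing: Loose brass bushing, 32 mm in diameter, 28 mm high, standing on the socket deck of the box; origin under its centre. Leave it.
- screwdriver: Loose screwdriver, 190 mm long, lying on the bench along the box's robot-side face. Leave it.
- cam: Loose plywood cam, about 130 x 96 x 30 mm, lying on the bench at the robot's left. Leave it.
- tape_measure: Loose tape measure, 72 x 34 x 70 mm, standing on the bench at the robot's right. Leave it.
- glue: Loose white glue bottle, 56 mm in diameter, 125 mm high, on the bench at the robot's left. Leave it.
- handwheel: Loose black handwheel, 101 mm in diameter, 55 mm high with its crank grip, lying on the bench at the robot's right. Leave it.
- offcut: Loose dark wood offcut, 70 x 45 x 36 mm, on the bench at the robot's right. Leave it.
Mind the look-alikes: they are no part of the job. Leave any green or purple look-alike of the tape_measure alone. Leave any green or yellow look-alike of the glue alone.

How it is judged:
By the outcome, as a careful person would: the job done as asked, in the order asked, and still so for the second after the job is handed in, with the robot touching nothing.
It also fails if it takes over 42 s, if anything falls off the work surface, if the arm or the gripper's body presses on something with over 40 N, if the wrist force passes 120 N, or if a joint passes its speed limit or range.

## Working session

There is one attempt and no reset: what is moved stays moved. The work goes in short steps, Python scripts to look and compute and a tool call to move; the robot and the scene stay as the last step left them, time stands still between calls to the robot, and variables do not carry over. Pictures are saved under pics/ and viewed, about 8 in all and at most 12, crops included, and the job is handed in when it is done.

Besides the shell and the picture viewer there is one more tool, called after ">>>" as name(argument=value, ...) on one line, values as JSON. apply_moves: Moves the arm, as the interface text tells. Its arguments: {"type":"object","properties":{"travel":{"type":"array","items":{"type":"array","items":{"type":"number"}}},"roll":{"type":"array","items":{"type":"number"}},"gripper":{"type":"array","items":{"type":"number"}},"newtons":{"type":"number"}},"required":["travel","roll","gripper"]}

```bash
mkdir -p pics
cat > h.py <<'E'
import numpy as np, cv2
from plant import r, cams
def snap(n,f):
    s=cams.snapshot(n); cv2.imwrite('pics/'+f,s['image'][:,:,::-1]); np.savez('pics/'+f+'.npz',**s); return s
def ray(s,u,v,z):
    d=s['R'].T@np.array([(u-s['cx'])/s['fx'],(v-s['cy'])/s['fy'],1]); c=-s['R'].T@s['t']
    return c+d*(z-c[2])/d[2]
def proj(s,X):
    p=s['R']@np.array(X)+s['t']; return p[0]/p[2]*s['fx']+s['cx'],p[1]/p[2]*s['fy']+s['cy']
E
python3 - <<'E'
from h import *
for n in('top','scene'):
    s=snap(n,n+'1.png'); print(n,-s['R'].T@s['t'],s['fx'])
st=r.get_state();print(st['clock'],st['tool_pos'],st['eef_rot'],st['opening'],st['contact_force'])
E
```

```text
top [ 0.25638031 -0.01990846  1.44074205] 406.330828617928
scene [1.05399833 0.56768938 1.14841297] 444.3994435673524
0.1 [0.23620237 0.57806613 0.2520163 ] [-0.39466567  0.58740729  0.39394208  0.58651626] 0.9982242303986746 [-0.22684252 -0.31527141 -0.06478936]
```

View pics/top1.png

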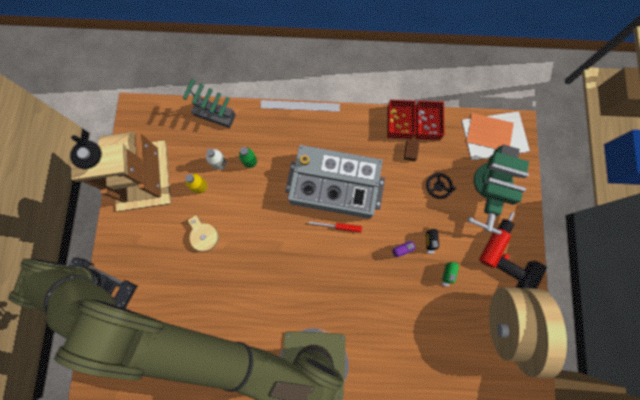

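View pics/scene1.png

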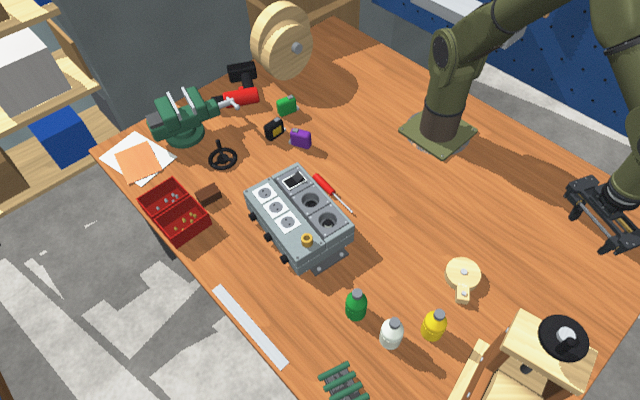

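Run:
```python
from h import *
a=cv2.imread('pics/top1.png')[140:222,284:388];b=cv2.imread('pics/scene1.png')[160:275,240:360]
a=cv2.resize(a,(400,315),interpolation=cv2.INTER_CUBIC)
b=cv2.resize(b,(400,383),interpolation=cv2.INTER_CUBIC)
o=np.zeros((383,800,3),np.uint8);o[:315,:400]=a;o[:,400:]=b
cv2.imwrite('pics/crop1.png',o)
s=np.load('pics/top1.png.npz')
for p in((299,146),(383,158),(372,216),(288,205),(307.5,187),(334,192),(359,197)): print(p,ray(s,*p,.09))
```

```text
(299, 146) [0.73254136 0.08520427 0.09      ]
(383, 158) [ 0.70256947 -0.20920779  0.09      ]
(372, 216) [ 0.49626601 -0.17536072  0.09      ]
(288, 205) [0.52059049 0.1098603  0.09      ]
(307.5, 187) [0.58643552 0.0473239  0.09      ]
(334, 192) [ 0.57317853 -0.04399599  0.09      ]
(359, 197) [ 0.55974835 -0.12974042  0.09      ]
```

View pics/crop1.png

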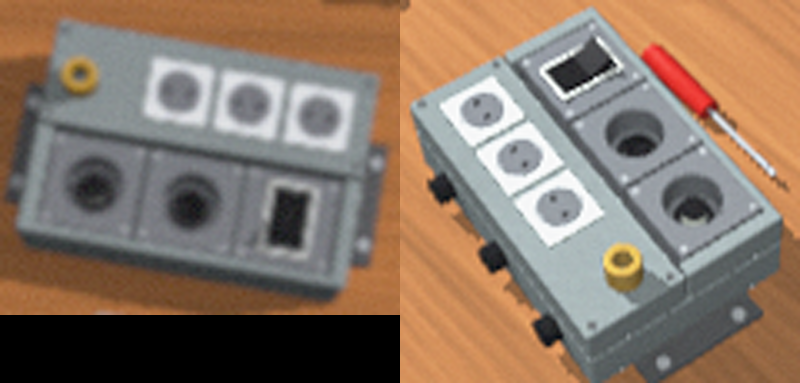

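Run:
```python
from h import *
from scipy.spatial.transform import Rotation as Ro
st=r.get_state();R=Ro.from_quat(st['eef_rot']).as_matrix();print(R.round(3))
s=cams.snapshot('wrist');c=-s['R'].T@s['t'];print(c-st['tool_pos'],R.T@(c-st['tool_pos']),s['R'].round(2),s['fx'])
```

```text
[[-0.    -0.926  0.378]
 [-0.002  0.378  0.926]
 [-1.    -0.    -0.002]]
[-0.06556896  0.02754556  0.13257271] [-0.13258412  0.07109695  0.00049496] [[ 0.38  0.93 -0.  ]
 [ 0.89 -0.36  0.28]
 [ 0.26 -0.11 -0.96]] 347.1773746277629
```

>>> apply_moves(travel=[[1,-2,0.5],[2.5,-5,1],[4,-8.2,2],[5.5,-11.5,2],[7,-14.7,2],[8.6,-18,2],[10.2,-21.2,2],[11.8,-24.5,2]], roll=[0,2,4,6,8,10,12,15], gripper=[0,0,0,0,0,0,0,0], newtons=20)

```text
clock: 0.82
tool_pos: [0.3547, 0.332, 0.2727]
eef_rot: [-0.468, 0.53, 0.468, 0.53]
contact_force: [0.0, -0.9, -0.0]
opening: 0.418
```

>>> apply_moves(travel=[[1.6,-3.2,0],[3.2,-6.4,0],[4.8,-9.6,0],[6.4,-12.8,0],[8,-16,0],[9.6,-19.2,0],[11.2,-22.4,0],[12.8,-25.6,0]], roll=[0,0,0,0,0,0,0,0], gripper=[0,0,0,0,0,0,0,0])

```text
clock: 1.48
tool_pos: [0.4827, 0.0758, 0.2727]
eef_rot: [-0.467, 0.531, 0.468, 0.53]
contact_force: [1.4, 1.3, 0.2]
opening: 0.0
```

>>> apply_moves(travel=[[1.5,-3.2,0],[2.8,-6.4,0],[4,-9.2,0],[4.8,-11.5,0],[4.8,-11.7,0],[4.8,-11.7,0],[4.8,-11.7,0],[4.8,-11.7,0]], roll=[0,0,0,0,0,0,0,0], gripper=[0,0,0,0,0,0,0,0])

```text
clock: 2.15
tool_pos: [0.5299, -0.0375, 0.2727]
eef_rot: [-0.468, 0.53, 0.469, 0.53]
contact_force: [0.2, 0.1, 0.0]
opening: 0.006
```

Run:
```python
from h import *
s=snap('wrist','w1.png');st=r.get_state();print(st['clock'],st['tool_pos'],st['eef_rot'],st['opening'],st['contact_force'])
```

```text
2.2 [ 0.52992766 -0.03747424  0.27282851] [-0.4680118   0.52963544  0.46865189  0.52992138] 0.008532372307233709 [-0.99788145  1.05284035  0.11416534]
```

View pics/w1.png

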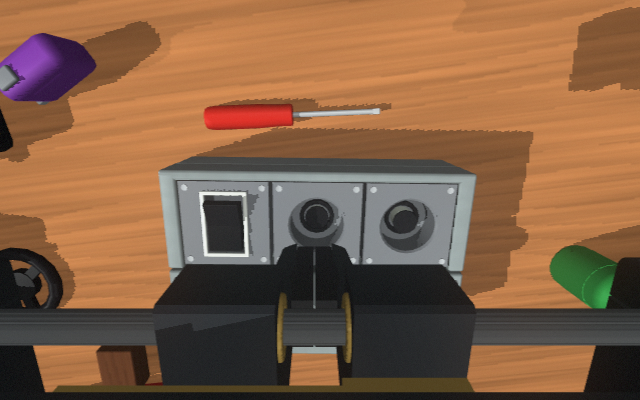

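Run:
```python
from h import *
b=cv2.imread('pics/w1.png')[155:270,175:475]
b=cv2.convertScaleAbs(cv2.resize(b,(800,307),interpolation=cv2.INTER_CUBIC),alpha=1.6,beta=15)
cv2.imwrite('pics/crop2.png',b)
s=np.load('pics/w1.png.npz');print(-s['R'].T@s['t'])
```

```text
[ 0.4595622  -0.0284992   0.40539377]
```

View pics/crop2.png

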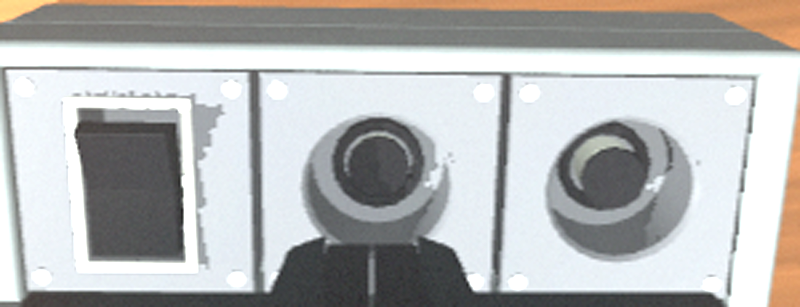

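Run:
```python
from h import *
s=np.load('pics/w1.png.npz')
def P(l,z): return np.array([ray(s,175+(x-.8)/2.667,155+(y-.8)/2.667,z) for x,y in l])
m=P([(25,88),(231,90),(237,278),(40,278)],.09);t=P([(529,94),(735,96),(712,283),(518,282)],.09);d=P([(277,91),(484,93)],.09)
print(m,t,d,sep='\n')
M=m.mean(0);T=t.mean(0);v=T-M;print(M,T,np.hypot(*v[:2]))
yaw=np.arctan2(-v[0],v[1]);ex=np.array([np.cos(yaw),np.sin(yaw),0])
print('yaw',yaw,'near',M-.02*ex,'far',M+.02*ex)
print('btn top',P([(612,177)],.079),'stop')
t1=np.load('pics/top1.png.npz')
print(ray(t1,307.5,187,.079))
# check from scene view
sc=np.load('pics/scene1.png.npz')
for X in(M,T,(M+T)/2):
    u=proj(sc,X);print('scene crop',(u[0]-240)*400/120+400,(u[1]-160)*383/115)
```

```text
[[ 0.51942997 -0.15737926  0.09      ]
 [ 0.52904171 -0.08604667  0.09      ]
 [ 0.60015395 -0.09565832  0.09      ]
 [ 0.59108633 -0.16820926  0.09      ]]
[[0.54337852 0.01736508 0.09      ]
 [0.55304106 0.08907161 0.09      ]
 [0.62408719 0.07946237 0.09      ]
 [0.61471983 0.00779676 0.09      ]]
[[ 0.53138758 -0.07012867  0.09      ]
 [ 0.54106801  0.00173835  0.09      ]]
[ 0.55992799 -0.12682338  0.09      ] [0.58380665 0.04842395 0.09      ] 0.17686666603132073
yaw -0.13542293441914047 near [ 0.5401111  -0.12412319  0.09      ] far [ 0.57974488 -0.12952357  0.09      ]
btn top [[0.58186983 0.04721133 0.079     ]] stop
[0.58912338 0.04787142 0.079     ]
scene crop 578.9853055808527 69.78922066708539
scene crop 691.6311583672339 200.19032285041365
scene crop 633.4648349588368 132.85581834103937
```

>>> apply_moves(travel=[[0.3,-3,-2],[0.6,-6,-4.5],[0.9,-8.65,-7.5],[0.9,-8.65,-10.5],[0.9,-8.65,-13],[0.9,-8.65,-13.8],[0.9,-8.65,-13.8],[0.9,-8.65,-13.8]], roll=[0,0,0,0,0,0,0,0], gripper=[0,0,0,0,0,0,0,0])

```text
clock: 2.87
tool_pos: [0.5399, -0.1246, 0.1354]
eef_rot: [-0.468, 0.53, 0.468, 0.53]
contact_force: [0.5, -0.4, 0.7]
opening: 0.002
```

>>> apply_moves(travel=[[0,0,-0.5],[0,0,-1],[0,0,-1.4],[0,0,-1.7],[0,0,-2],[0,0,-2.3],[0,0,-2.5],[0,0,-2.5]], roll=[0,0,0,0,0,0,0,0], gripper=[0,0,0,0,0,0,0,0])

```text
clock: 3.53
tool_pos: [0.5391, -0.1259, 0.1093]
eef_rot: [-0.467, 0.531, 0.468, 0.53]
contact_force: [0.2, 0.0, -1.0]
opening: 0.005
```

>>> apply_moves(travel=[[0,0,-0.05],[0,0,-0.1],[0,0,-0.1],[0,0,-0.15],[0,0,-0.15],[0,0,-0.2],[0,0,-0.2],[0,0,-0.2]], roll=[0,0,0,0,0,0,0,0], gripper=[0,0,0,0,0,0,0,0])

```text
clock: 4.2
tool_pos: [0.54, -0.126, 0.1088]
eef_rot: [-0.468, 0.53, 0.467, 0.531]
contact_force: [-2.1, 0.9, 10.0]
opening: 0.006
```

>>> apply_moves(travel=[[0,0,1],[0,0,3],[0,0,5],[0.5,3,6],[1.5,6,6],[2.2,9,6],[2.2,9,6],[2.2,9,6]], roll=[0,0,0,0,0,0,0,0], gripper=[0,0,0,0,0,0,0,0])

```text
clock: 4.87
tool_pos: [0.5619, -0.0333, 0.1682]
eef_rot: [-0.469, 0.529, 0.469, 0.53]
contact_force: [0.1, -1.1, 0.8]
opening: 0.008
```

Run:
```python
from h import *
s=snap('wrist','w2.png');st=r.get_state();print(st['clock'],st['tool_pos'],st['contact_force'])
```

```text
4.9167 [ 0.56134068 -0.0356447   0.16788585] [ 0.98444091 -0.29559383 -0.38371227]
```

View pics/w2.png

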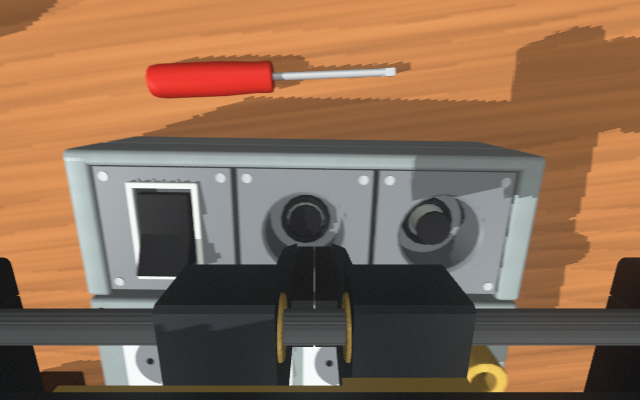

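>>> apply_moves(travel=[[0.5,2,0],[1,4.5,0],[1.7,7,0],[2.2,8.2,0],[2.2,8.2,-1.5],[2.2,8.2,-3.5],[2.2,8.2,-4.5],[2.2,8.2,-4.5]], roll=[0,0,0,0,0,0,0,0], gripper=[0,0,0,0,0,0,0,0])

```text
clock: 5.58
tool_pos: [0.5816, 0.0439, 0.1205]
eef_rot: [-0.466, 0.533, 0.468, 0.529]
contact_force: [0.3, 0.2, 0.3]
opening: 0.002
```

Run:
```python
from h import *
s=snap('wrist','w3.png');st=r.get_state();print(st['clock'],st['tool_pos'],st['contact_force'])
cv2.imwrite('pics/w3c.png',cv2.imread('pics/w3.png')[100:300,180:500])
```

```text
5.6333 [0.58247263 0.0443359  0.12176282] [ 0.17850644 -0.10494022 -0.2839348 ]
```

View pics/w3c.png

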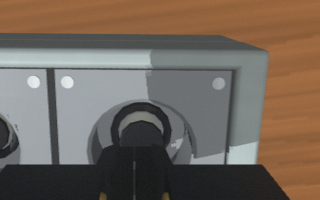

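>>> apply_moves(travel=[[0,0.3,-0.5],[0,0.3,-1.3],[0,0.3,-2.1],[0,0.3,-2.7],[0,0.3,-3.1],[0,0.3,-3.5],[0,0.3,-3.7],[0,0.3,-3.7]], roll=[0,0,0,0,0,0,0,0], gripper=[0,0,0,0,0,0,0,0])

```text
clock: 6.3
tool_pos: [0.5832, 0.0491, 0.0854]
eef_rot: [-0.467, 0.531, 0.468, 0.53]
contact_force: [0.6, -0.3, 0.2]
opening: 0.0
```

>>> apply_moves(travel=[[0,0,-0.1],[0,0,-0.15],[0,0,-0.2],[0,0,-0.25],[0,0,-0.3],[0,0,-0.35],[0,0,-0.4],[0,0,-0.4]], roll=[0,0,0,0,0,0,0,0], gripper=[0,0,0,0,0,0,0,0])

```text
clock: 6.97
tool_pos: [0.5835, 0.0491, 0.0817]
eef_rot: [-0.468, 0.53, 0.467, 0.531]
contact_force: [-1.5, 0.3, 3.2]
opening: 0.006
```

>>> apply_moves(travel=[[0,0,-0.1],[0,0,-0.1],[0,0,-0.2],[0,0,-0.2],[0,0,-0.3],[0,0,-0.3],[0,0,-0.3],[0,0,-0.3]], roll=[0,0,0,0,0,0,0,0], gripper=[0,0,0,0,0,0,0,0])

```text
clock: 7.63
tool_pos: [0.5835, 0.0492, 0.0813]
eef_rot: [-0.468, 0.53, 0.467, 0.531]
contact_force: [-4.9, -0.8, 25.1]
opening: 0.002
```

>>> apply_moves(travel=[[0,0,1.5],[0,0,4],[0,0,7],[-0.5,-2,9],[-1.5,-5,9],[-2.2,-8.2,9],[-2.2,-8.2,9],[-2.2,-8.2,9]], roll=[0,0,0,0,0,0,0,0], gripper=[0,0,0,0,0,0,0,0])

```text
clock: 8.3
tool_pos: [0.5607, -0.0357, 0.1684]
eef_rot: [-0.466, 0.532, 0.466, 0.531]
contact_force: [-1.0, 0.4, 0.4]
opening: 0.006
```

Run:
```python
from h import *
s=snap('wrist','w4.png');st=r.get_state();print(st['clock'],st['tool_pos'],st['contact_force'])
cv2.imwrite('pics/w4c.png',cv2.convertScaleAbs(cv2.resize(cv2.imread('pics/w4.png')[130:290,60:560],(800,256),interpolation=cv2.INTER_CUBIC),alpha=1.5,beta=15))
```

```text
8.35 [ 0.56125608 -0.03323044  0.16841721] [ 0.23325622 -0.07523991 -0.21165627]
```

View pics/w4c.png

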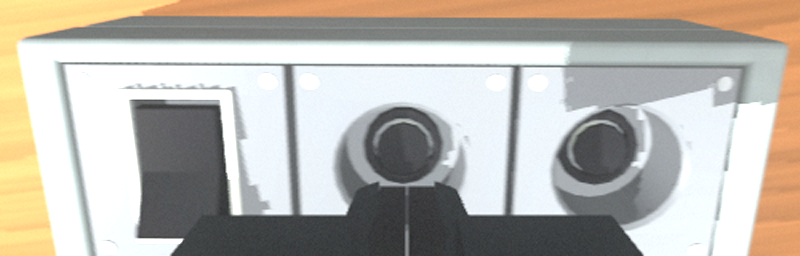

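The tripped button, at crop pixel (600,145), now sits as deep as the healthy one at (403,145). The rocker is off. Next I press the rocker's far end.

>>> apply_moves(travel=[[0.6,-3,0],[1.2,-6,0],[2,-9,0],[2,-9.5,-1.5],[2,-9.5,-3.3],[2,-9.5,-3.3],[2,-9.5,-3.3],[2,-9.5,-3.3]], roll=[0,0,0,0,0,0,0,0], gripper=[0,0,0,0,0,0,0,0])

```text
clock: 9.02
tool_pos: [0.582, -0.1259, 0.1362]
eef_rot: [-0.468, 0.529, 0.468, 0.53]
contact_force: [0.7, -0.0, 0.8]
opening: 0.004
```

>>> apply_moves(travel=[[0,0,-0.5],[0,0,-1],[0,0,-1.4],[0,0,-1.7],[0,0,-2],[0,0,-2.3],[0,0,-2.5],[0,0,-2.5]], roll=[0,0,0,0,0,0,0,0], gripper=[0,0,0,0,0,0,0,0])

```text
clock: 9.68
tool_pos: [0.5816, -0.1279, 0.1105]
eef_rot: [-0.468, 0.53, 0.467, 0.531]
contact_force: [1.4, -1.1, 0.4]
opening: 0.005
```

>>> apply_moves(travel=[[0,0,-0.05],[0,0,-0.1],[0,0,-0.1],[0,0,-0.15],[0,0,-0.15],[0,0,-0.2],[0,0,-0.2],[0,0,-0.2]], roll=[0,0,0,0,0,0,0,0], gripper=[0,0,0,0,0,0,0,0])

```text
clock: 10.35
tool_pos: [0.5813, -0.1279, 0.1088]
eef_rot: [-0.467, 0.531, 0.468, 0.53]
contact_force: [0.4, -0.2, 3.9]
opening: 0.005
```

>>> apply_moves(travel=[[0,0,-0.05],[0,0,-0.1],[0,0,-0.1],[0,0,-0.15],[0,0,-0.15],[0,0,-0.2],[0,0,-0.2],[0,0,-0.2]], roll=[0,0,0,0,0,0,0,0], gripper=[0,0,0,0,0,0,0,0])

```text
clock: 11.02
tool_pos: [0.5814, -0.1278, 0.1085]
eef_rot: [-0.468, 0.53, 0.467, 0.531]
contact_force: [-2.8, 0.2, 16.3]
opening: 0.004
```

>>> apply_moves(travel=[[0,0,1.5],[0,0,4],[0,0,7],[-2,3,9],[-4,6,11],[-5,9,13],[-5,9,15],[-5,9,16]], roll=[0,0,0,0,0,0,0,0], gripper=[0,0,0,0,0,0,0,0])

```text
clock: 11.68
tool_pos: [0.5304, -0.036, 0.2683]
eef_rot: [-0.468, 0.53, 0.469, 0.53]
contact_force: [0.9, -0.6, 0.3]
opening: 0.004
```

Run:
```python
from h import *
s=snap('wrist','w5.png');st=r.get_state();print(st['clock'],st['tool_pos'],st['contact_force'])
```

```text
11.7333 [ 0.53178787 -0.03780431  0.26919212] [-0.10648137  0.20880365  1.05019642]
```

View pics/w5.png

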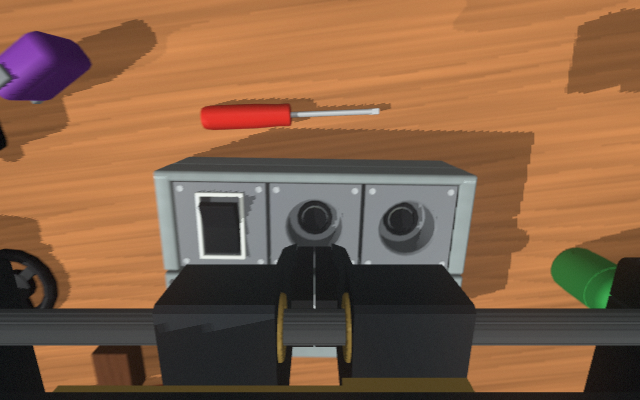

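The rocker at (221,225) looks as it did at the start (on). Both buttons, at (315,216) and (402,218), are in, and the screwdriver hasn't moved. I'm handing the job in.

```bash
python3 -c "
from plant import r
print(r.finish_job())"
```

```text
the job is handed in; nothing more can be done
None
```

I switched the main rocker off, pressed the tripped button home and switched the rocker back on. All three presses used closed fingertips, and the job was handed in at about 11.7 s. The tripped breaker was the leftmost one (+y).

| Step | Contact force at the stop | Picture check |
|---|---|---|
| Rocker off | 10 N | Near end down |
| Button home | 25 N; fingertips 23 mm below the rim, the stated home depth | Same depth as the healthy button, which I did not touch |
| Rocker on | 16 N | Same as its starting state |

In the last wrist view, the screwdriver and the other loose things in frame were where they started. The bushing, cam and white glue bottle were outside that view and I did not photograph them again. No checks failed or disagreed.

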